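# Check a dial gauge on the setting pad of a drop-front chest

## Task

Pull the drop-front of the grey gauge chest all the way down, then lift the dial gauge out of its rack block and hold it upright with its plunger tip inside the ring marked on the larger of the two steel setting pads on the front's inner side, pressed lightly so that the plunger is in by about 4 mm, never to its stop. Finish while still holding the gauge there: do not let go or put it down. Leave the other things on the desk where they are.

Things in the scene. Friction and masses are not known exactly. Their poses are not given: they have to be found in the camera images.
- chest: Fixed grey steel chest, 280 wide, 190 deep, 190 high, closed roof. Origin on the desk below the hinge line, at the middle of its width; +x points into the chest (the front faces -x), +y along the width, z up. A steel bearing ring stands on its roof towards the back.
- front (a joint): The chest's drop-front, hinged along its lower edge 60 mm above the desk: 0 = closed upright, 1.571 = fully down and level, against a stop. It swings out to the chest's -x. Stiff damped hinge: stays where left below about 0.25 rad; beyond that it sinks slowly to the stop by its own weight. 0.6 kg; panel 12 thick, 280 wide, 130 from hinge to upper edge.
- front_handle (a point): Middle of the bow handle on the front's upper edge: round steel bar, 10 in diameter, 120 clear between its posts, along the hinge, its axis 170 from the hinge axis, 40 beyond the panel's edge with free space between. An upright gripper can pinch it from above, across the bar, all the way down. Axes of the front: z from hinge to handle, x out of the inner face, y along the hinge.
- front_hinge (a point): Point on the hinge axis at mid width, 60 above the desk; axes as front_handle.
- spot (a point): Centre of the dark ring (19 outside, 16 inside) on the large steel pad (44 in diameter, 6 proud of the front's inner face), on its surface: 75 from the hinge, 12 from the panel's mid plane, 50 to the +y side. The small pad (26 in diameter, same ring) is 60 to the -y side. Axes as front_handle: x is the pad's normal, up when the front is down; the spot is then 72 above the desk.
- gauge: Dial gauge, 0.16 kg, upright in a hole of the rack; the only tool there with a dial. Origin: centre of the underside of its collar (30 in diameter), which sits on the rack's top; z up, x across the dial's thickness. Dial 56 in diameter, 22 thick, centred 34 up; black flat grip 18 thick (x), 30 wide (y), from 60 to 112 up. Below: stem 10 in diameter, 30 long, then the plunger, ball tip 48 below.
- gauge_grip (a point): Middle of the gauge's grip, 90 above the gauge's origin; pinch it across its 18 mm thickness (x). Axes as the gauge.
- gauge_tip (a point): The lowest point of the plunger's ball tip (7 in diameter); moves with the plunger.
- plunger (a joint): How far the gauge's plunger is pushed in, in m: 0 free, 0.010 at its stop. Spring: 1 N to start moving, plus 0.4 N per mm.
- rack: Fixed aluminium block 70 x 150 x 60 high with two 15 mm holes right through, 80 apart along its y. Origin under its centre. The gauge is in one hole, the pin gauge in the other, either way round.
- pin: Bystander: plain steel pin gauge in the other hole; 28 collar, round handle 16 in diameter reaching 66 above the rack top. Origin at its collar's underside.
- race: Bystander: steel bearing ring 60 in diameter, 18 high, on the chest's roof. Origin under its centre.
- mug: Bystander: white mug, 80 in diameter, 92 high. Origin under its centre.
- flange: Bystander: turned steel flange, 68 in diameter, 38 high. Origin under its centre.
- driver: Bystander: screwdriver lying on the desk.
- spanner: Bystander: spanner lying on the desk.
- penpot: Bystander: black pen pot with pens, 72 in diameter, 170 high. Origin under its centre.
Things that resemble listed ones, but are neither listed nor needed, are in the scene too. What is shaped like the rack but orange or purple is not meant.

How it is judged:
By the outcome, as a careful person would: the job done as asked, in the order asked, and still so for the second after the job is handed in, while the arm keeps its last pose, push and grip.
It also fails if it takes over 51 s, if anything falls off the work surface, if the arm or the gripper's body presses on something with over 40 N, if the wrist force passes 120 N, or if a joint passes its speed limit or range.

## Robot

A 6-joint arm with a two-finger parallel gripper is mounted at the origin on the work surface. World frame = base frame: x ahead of the robot, y to its left, z up, the work surface at z = 0. Lengths are in m, angles in rad, forces in N, time in s.
With the tool pointing down it reaches from about 0.4 to 0.825 m from the base axis. Payload 7 kg.
Tool frame: the origin (TCP) lies on the centre line of the jaws, within the pads' length; the fingertips stand 19 mm ahead of it and the grasp point (between the pads) is the TCP; z points along the fingers, y is the line along which they close (so a half turn about z gives the same grasp; the last joint's range is limited). The gripper opens to 88 mm and grips with 3 to 60 N. Pads are 19 mm wide; open, the fingers measure 130 mm over their backs; the gripper's body (78 mm by 193 mm) begins 47 mm behind the grasp point.
Start: joints at [1.613, 0.359, 0.012, 0, -1.224, -0.288], TCP at [0.164, 0.655, 0.22] pointing down, gripper open.
Joint ranges: [-3.07, 3.07], [-1.43, 2.12], [-1.02, 1.25], [-3.03, 1.67], [-3.05, -0], [-3.03, 3.03]. Speed limits (rad/s): [2.39, 2.39, 3.01, 3.14, 3.14, 3.14].

## Interface

Orientations are given as [roll, pitch, yaw] about the fixed x, y, z axes, in that order (R = Rz(yaw) Ry(pitch) Rx(roll)).
In Python, from station import arm, imaging, models gives the robot as it stands.
- The arm moves only by the tool play_rows, never from a script. Its arguments are lists of equal length, an entry for each row: "travel": the shift along the tool's x, y, z in units of 25 mm (1.0 is 25 mm), a list of three; "twist": the turn about the tool's z in units of 0.15 rad (1.0 is 0.15 rad). A call has 1 to 8 rows; each row shifts and turns the commanded pose from where the row before left it, along the tool's axes as they then stand; what a row does not reach is not made up. A row lasts 1/8 s, in which the tool goes at most 62.5 mm and 10.7 degrees, less where a joint would pass 70% of its speed; a pose out of reach is approached as far as the arm can. A call with a number of a shift or a turn outside -1 to 1 is refused whole. A call with a gripper value outside its range is refused whole. "fingers" is the opening, from 0 (shut) to 1 (fully open), set as the call begins (left out, the last holds). The fingers move at their own pace and stop on an object; "newtons" is the grip in N (left out, the last holds). Time passes only in rows, so rows that do not move let the fingers close. It gives the time, the measured TCP pose, the force, the opening and the grip force at its end, in the units of the state.
- arm.get_state(): the state, without advancing time (a new reading comes with each control period).
- imaging.grab_frame(name): name is "scene" or "top" or "wrist"; returns a dict with "pixels" (480x640x3 uint8, red, green, blue), "fx", "fy", "cx", "cy" (pixels), "R" (3x3) and "t" (3): a world point X has camera coordinates R X + t; the wrist camera has in their place "T_tool_cam" (4x4, takes a point from camera to tool coordinates, whose origin is the TCP and whose axes are the flange's). Camera axes: x right, y down, z forward; pixel columns grow to the right and rows downward; lengths in m; the calibration is good to about 2 mm. The wrist camera is an equidistant fisheye: a pixel r from the principal point sees the ray r / f radians off the axis. A picture is of the moment at which its call begins: read the wrist's pose just before it. There is no depth.
- arm.job_done(): hands the job in; it is judged then, once.
Trained networks look in the newest picture that a camera, given by its name, has taken for a name from the list of things; names that differ only in an ending like _2 or _b are one class to them, and where a whole thing is asked for, a point or a joint stands for the part that bears it (a point fixed in the world has none). Each returns a list of dicts, best first, with "confidence" (0 to 1); they miss things now and then, are a little off and sometimes report something else, mostly with a low value. They report only what shows in the picture. A call takes as long as a camera call. They do not tell look-alikes from the thing itself.
- models.boxes_of(name, camera): "extent" ([centre column, centre row, width, height] in pixels, round what is visible of it).
- models.silhouettes(name, camera): "pixels" (480x640 bool, what is visible of it) and "extent" ([centre column, centre row, width, height] in pixels, round what is visible of it).
The state is a dict: "t": time; "q": joint angles; "qd": joint speeds; "joint_efforts": joint torques, N m; "eef_pos": TCP position; "ee_rot": TCP orientation; "force": force on the tool from outside, world axes, zero at the start; "moment": the same for the moment, N m; "width": finger opening in m; "gripper_force": force on a finger pad.
Only numpy, scipy, OpenCV 4.12 (cv2) and the standard library are available. Lean on these libraries where they do the work, as an engineer would, in place of code of your own. Each camera call takes 0.05 s, during which the arm holds its last target. There are 200 camera calls.

## Working session

There is one attempt and no reset: what is moved stays moved. The work goes in short steps, Python scripts to look and compute and a tool call to move; the robot and the scene stay as the last step left them, time stands still between calls to the robot, and variables do not carry over. Pictures are saved under pics/ and viewed, at most 10 in all, crops included, and the job is handed in when it is done.

Besides the shell and the picture viewer there is one more tool, called after ">>>" as a command line: name --pt "numbers of a row" for each row, then --argument value for the rest. play_rows: Moves the arm, as the interface text tells. Shifts and turns lie within -1 to 1; 1 stands for 25 mm of shift or 0.15 rad of turn. Its arguments: {"type":"object","properties":{"travel":{"type":"array","items":{"type":"array","items":{"type":"number"}}},"twist":{"type":"array","items":{"type":"number"}},"fingers":{"type":"number"},"newtons":{"type":"number"}},"required":["travel","twist"]}

```bash
ls; mkdir -p pics
cat > h.py <<'E'
import numpy as np, cv2
from station import arm, imaging, models
def save(name,fn):
    f=imaging.grab_frame(name); cv2.imwrite('pics/'+fn,f['pixels'][:,:,::-1]); return f
def proj(f,X):
    c=np.asarray(f['R'])@np.asarray(X,float)+np.asarray(f['t']).ravel(); return np.array([f['fx']*c[0]/c[2]+f['cx'],f['fy']*c[1]/c[2]+f['cy']])
def ray(f,u,v):
    R=np.asarray(f['R']);t=np.asarray(f['t']).ravel()
    d=R.T@np.array([(u-f['cx'])/f['fx'],(v-f['cy'])/f['fy'],1.]); return -R.T@t,d/np.linalg.norm(d)
def atz(f,u,v,z):
    o,d=ray(f,u,v); return o+d*(z-o[2])/d[2]
E
python3 - <<'E'
from h import *
for c in('scene','top'):
    f=save(c,c+'0.png'); print(c,f['fx'],f['cx'],-f['R'].T@np.ravel(f['t']))
    for n in('chest','front','front_handle','gauge','rack','pin','spot','mug','penpot','race','flange'):
        print(n,[(round(d['confidence'],2),np.round(d['extent']).astype(int).tolist()) for d in models.boxes_of(n,c)[:4]])
s=arm.get_state();print(s)
E
```

```text
pics
scene 503.6682407171902 326.86429434380744 [ 1.26583192 -0.34397682  0.96413943]
chest [(0.81, [434, 220, 138, 127]), (0.29, [215, 287, 8, 26])]
front [(0.64, [430, 235, 124, 78])]
front_handle [(0.62, [428, 231, 124, 77])]
gauge [(0.98, [248, 275, 30, 40])]
rack [(0.73, [182, 263, 68, 41]), (0.68, [295, 233, 63, 41]), (0.66, [237, 302, 71, 44]), (0.28, [251, 275, 25, 41])]
pin [(0.58, [214, 287, 13, 25])]
spot [(0.59, [428, 233, 127, 71])]
mug [(0.61, [368, 368, 45, 56])]
penpot [(0.86, [281, 389, 38, 59])]
race [(0.76, [420, 176, 24, 17]), (0.28, [215, 286, 12, 27])]
flange [(0.97, [210, 404, 34, 36])]
top 476.94426309540006 320.5950874847902 [ 0.40233942 -0.01797857  1.32443247]
chest [(0.95, [185, 247, 149, 145])]
front [(0.74, [217, 221, 85, 87])]
front_handle [(0.91, [215, 219, 87, 88])]
gauge [(0.51, [217, 221, 85, 91]), (0.47, [382, 255, 22, 12])]
rack [(0.97, [390, 258, 57, 33]), (0.87, [424, 328, 66, 44]), (0.63, [312, 316, 59, 47]), (0.62, [323, 150, 33, 41])]
pin []
spot [(0.78, [216, 218, 80, 88]), (0.46, [185, 246, 148, 146])]
mug [(0.74, [323, 151, 32, 45])]
penpot [(0.89, [388, 156, 36, 40])]
race [(0.55, [186, 270, 27, 24])]
flange [(0.9, [432, 183, 27, 22])]
{'t': 1.2, 'q': array([ 1.61308780e+00,  3.58584806e-01,  1.19021286e-02, -3.91330565e-06,
       -1.22411505e+00, -2.88094032e-01]), 'qd': array([ 2.71370906e-04,  7.38413404e-04, -1.54196857e-03,  8.41844857e-05,
       -1.75208995e-03,  5.91931838e-05]), 'joint_efforts': array([-1.04478797e-03, -5.82379818e+01,  2.93315971e+01,  7.00276673e+00,
        1.24664500e-02, -2.71820267e-05]), 'eef_pos': array([0.16426638, 0.65467889, 0.2197713 ]), 'ee_rot': array([ 3.14159027e+00,  3.13229129e-06, -2.45803891e-01]), 'force': array([ 0.90603598, -0.28655076, -0.14271022]), 'moment': array([-0.01671184, -0.05616372,  0.00682835]), 'gripper_force': 0.0, 'width': 0.08752656228241226}
```

View pics/scene0.png

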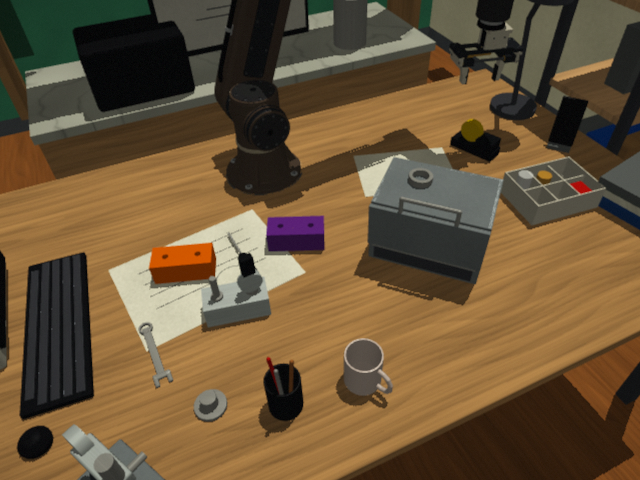

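View pics/top0.png

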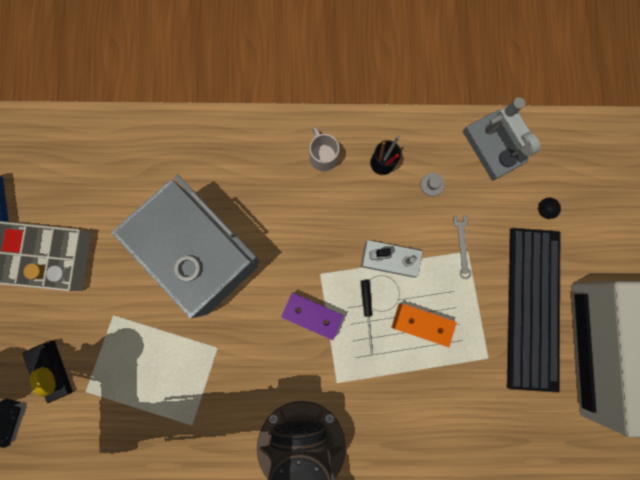

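The gauge is in the grey rack, at top (383,253) and scene (248,265). The pin is at top (410,260) and scene (214,287). Things that could be mistaken for the gauge:
- the screwdriver's black handle, top (366,298)
- the dial stand, top (505,140)
- the yellow dial thing, top (42,380)
- the pin, top (410,260)

The orange rack at top (425,325) and the purple one at top (313,316) are decoys. I choose the tool with the black grip and dial in the grey rack, and check it in a crop.

Run:
```python
import cv2,numpy as np
t=cv2.imread('pics/top0.png');s=cv2.imread('pics/scene0.png')
r=lambda im,x,y,w,h:cv2.resize(im[y:y+h,x:x+w],(400,300),interpolation=cv2.INTER_CUBIC)
o=np.vstack([np.hstack([r(t,350,225,80,60),r(s,190,240,100,75)]),np.hstack([r(t,160,165,120,90),r(s,360,180,160,120)])])
cv2.imwrite('pics/crop0.png',cv2.convertScaleAbs(o,alpha=1.5))
```

```text
(no output)
```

View pics/crop0.png

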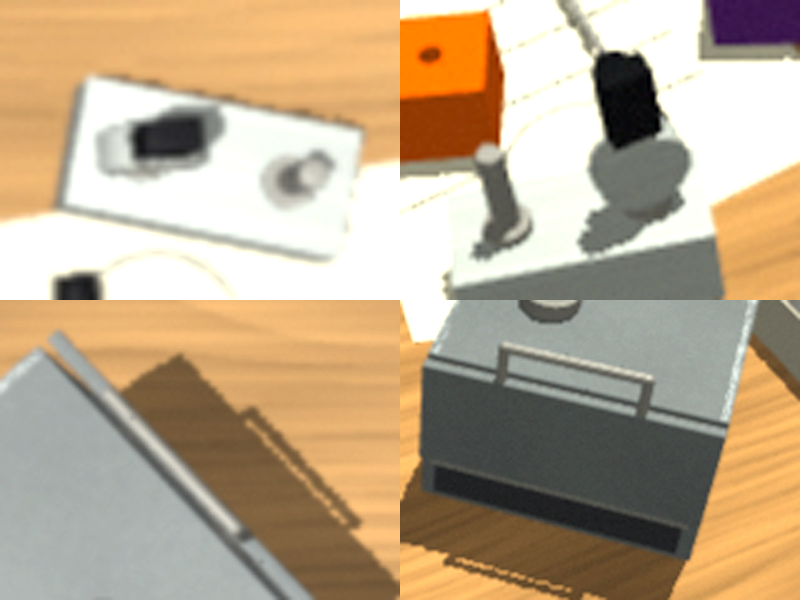

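The crop shows the chosen gauge: black grip at top (383.6,252.4) and scene (246,263), with a grey dial below it. The handle bar runs from top (191.5,192) to (233.5,235.5), which matches scene (460,212) to (401,199). Next I triangulate.

```bash
cat >> h.py <<'E'
def tri(obs):
    A=np.zeros((3,3));b=np.zeros(3)
    for f,u,v in obs:
        o,d=ray(f,u,v);P=np.eye(3)-np.outer(d,d);A+=P;b+=P@o
    X=np.linalg.solve(A,b); return X,[np.round(proj(f,X)-(u,v),1).tolist() for f,u,v in obs]
E
python3 - <<'E'
from h import *
s=imaging.grab_frame('scene');t=imaging.grab_frame('top')
for n,a,b in(('hL',(460,212),(191.5,192)),('hR',(401.2,198.8),(233.5,235.5)),('grip',(245.5,256),(383.6,252.4)),('race',(420,176),(186,270)),('pintop',(212,277.5),(413,259.5))):
    X,e=tri([(s,*a),(t,*b)]);print(n,X.round(4),e)
print('chest roof corners',[atz(t,u,v,.19).round(3).tolist() for u,v in((178,178),(255,262),(193,317),(114,232))])
print('rack corners',[atz(t,350+u/5,225+v/5,.06).round(3).tolist() for u,v in((88,77),(362,128),(335,258),(68,208))])
print('grip axis',[atz(t,350+u/5,225+v/5,.17).round(4).tolist() for u,v in((135,140),(203,134))])
f=imaging.grab_frame('wrist');print({k:v for k,v in f.items() if k!='pixels'})
E
```

```text
hL [0.6357 0.2516 0.2307] [[0.9, -0.2], [0.7, 0.4]]
hR [0.5368 0.1574 0.2271] [[-1.3, 0.2], [-1.2, -0.6]]
grip [ 0.5007 -0.2022  0.1719] [[0.6, -0.0], [0.5, 0.1]]
race [0.4567 0.2663 0.2002] [[0.6, -0.1], [0.6, 0.3]]
pintop [ 0.4869 -0.2827  0.1267] [[0.1, 0.0], [0.1, 0.0]]
chest roof corners [[0.68, 0.297, 0.19], [0.477, 0.108, 0.19], [0.349, 0.25, 0.19], [0.548, 0.443, 0.19]]
rack corners [[0.543, -0.176, 0.06], [0.515, -0.323, 0.06], [0.446, -0.307, 0.06], [0.473, -0.165, 0.06]]
grip axis [[0.4998, -0.1851, 0.17], [0.5027, -0.2184, 0.17]]
{'fx': 371.64829954431775, 'fy': 371.64829954431775, 'cx': 319.9396336809871, 'cy': 234.55481501607704, 'T_tool_cam': array([[ 6.57974587e-04, -9.59766376e-01, -2.80798986e-01,
         7.56426959e-02],
       [ 9.99999616e-01,  4.69047051e-04,  7.40026696e-04,
        -9.50901307e-04],
       [-5.78544804e-04, -2.80799365e-01,  9.59766316e-01,
        -1.64249390e-01],
       [ 0.00000000e+00,  0.00000000e+00,  0.00000000e+00,
         1.00000000e+00]])}
```

>>> play_rows --pt "0 0 -1" --pt "0 0 -1" --pt "0 0 -1" --pt "0.5 0.3 -1" --pt "1 0.64 -1" --pt "1 0.64 0" --pt "1 0.64 0" --pt "1 0.64 0" --twist '[0, 0, 0, 0, 0, 0, 0, 0]' --fingers 0.6

```text
t: 2.35
eef_pos: [0.2569, 0.5562, 0.3437]
ee_rot: [3.14, 0.0, -0.246]
force: [0.1, -0.2, -0.1]
width: 0.0529
gripper_force: 0.0
```

>>> play_rows --pt "1 0.64 0" --pt "1 0.64 0" --pt "1 0.64 0" --pt "1 0.64 0" --pt "1 0.64 0" --pt "1 0.64 0" --pt "1 0.64 0" --pt "1 0.64 0" --twist '[0, 0, 0, 0, 0, 0, 0, 0]'

```text
t: 3.35
eef_pos: [0.4194, 0.3832, 0.3437]
ee_rot: [3.14, 0.001, -0.246]
force: [-0.6, 0.4, 0.7]
width: 0.0524
gripper_force: 0.0
```

>>> play_rows --pt "1 0.64 0" --pt "1 0.64 0" --pt "0 0 0" --pt "0 0 0" --pt "0 0 0" --pt "0 0 0" --pt "0 0 0" --pt "0 0 0" --twist '[0, 0, -1, -1, -1, -1, -1, -1]'

```text
t: 4.35
eef_pos: [0.4594, 0.3408, 0.3437]
ee_rot: [3.141, 0.002, 0.659]
force: [0.3, 0.8, 0.6]
width: 0.0527
gripper_force: 0.0
```

>>> play_rows --pt "0 0 0" --pt "0 1 0" --pt "0 1 0" --pt "0 1 0" --pt "0 1 0" --pt "0 1 0" --pt "0 1 0" --pt "0 1 0.4" --twist '[-0.68, 0, 0, 0, 0, 0, 0, 0]'

```text
t: 5.35
eef_pos: [0.5801, 0.2131, 0.3343]
ee_rot: [-3.142, 0.0, 0.756]
force: [0.8, 0.1, 0.5]
width: 0.0523
gripper_force: 0.0
```

```bash
cat >> h.py <<'E'
from scipy.spatial.transform import Rotation as Ro
def wpose(s): return Ro.from_euler('xyz',s['ee_rot']).as_matrix(),np.asarray(s['eef_pos'])
def wray(f,s,u,v):
    R,p=wpose(s);T=np.asarray(f['T_tool_cam']);a=np.array([u-f['cx'],v-f['cy']]);r=np.hypot(*a);th=r/f['fx']
    d=np.r_[a/max(r,1e-9)*np.sin(th),np.cos(th)]
    return R@T[:3,3]+p,R@T[:3,:3]@d
def wz(f,s,u,v,z):
    o,d=wray(f,s,u,v);return o+d*(z-o[2])/d[2]
def wproj(f,s,X):
    R,p=wpose(s);T=np.asarray(f['T_tool_cam']);c=T[:3,:3].T@(R.T@(np.asarray(X)-p)-T[:3,3]);th=np.arctan2(np.hypot(c[0],c[1]),c[2]);n=np.hypot(c[0],c[1])
    return np.array([f['cx'],f['cy']])+f['fx']*th*c[:2]/n
E
python3 - <<'E'
from h import *
s=arm.get_state();f=save('wrist','w1.png')
print(s['eef_pos'],s['ee_rot'],s['q'])
for X in((.6357,.2516,.23),(.5368,.1574,.23),(.586,.2045,.23)):print(wproj(f,s,X))
print(wproj(f,s,s['eef_pos']))
E
```

```text
[0.58008268 0.21307198 0.3342887 ] [-3.14153794e+00  1.36043536e-04  7.55845671e-01] [ 6.67566308e-01  2.15819692e-01  7.01241350e-02 -4.29588508e-05
 -1.42524111e+00  1.65908192e+00]
[334.93908199 141.98763732]
[333.84662736 313.85443619]
[334.38786022 233.79839162]
[321.24305801 290.69994252]
```

View pics/w1.png

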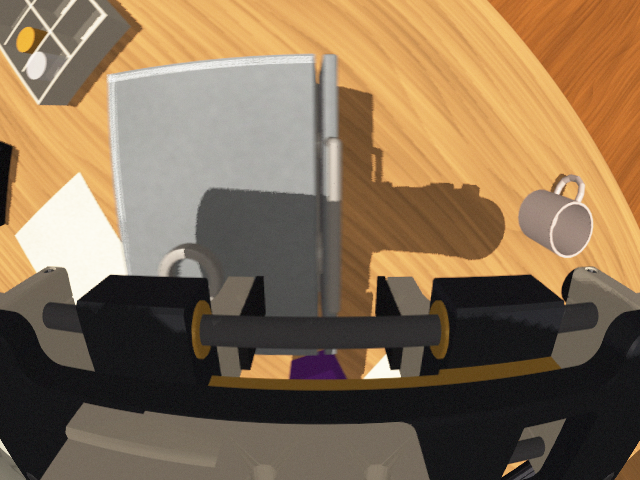

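The wrist view shows the bar at column 334–335, rows 138 to about 310. That matches the predicted handle (334, 142–314), so I descend and pinch it.

>>> play_rows --pt "0 0.42 0" --pt "0 0 1" --pt "0 0 1" --pt "0 0 1" --pt "0 0 0.7" --pt "0 0 0.4" --pt "0 0 0" --pt "0 0 0" --twist '[0, 0, 0, 0, 0, 0, 0, 0]'

```text
t: 6.4
eef_pos: [0.5873, 0.2072, 0.2333]
ee_rot: [3.141, -0.001, 0.756]
force: [-0.2, -0.4, 0.4]
width: 0.0526
gripper_force: 0.0
```

>>> play_rows --pt "0 0 0" --pt "0 0 0" --pt "0 0 0" --pt "0 0 0" --twist '[0, 0, 0, 0]' --fingers 0 --newtons 12

```text
t: 6.9
eef_pos: [0.5868, 0.207, 0.2323]
ee_rot: [3.142, -0.0, 0.756]
force: [0.7, 0.4, 0.2]
width: 0.0183
gripper_force: 0.0
```

>>> play_rows --pt "0 0 0" --pt "0 0 0" --pt "0 0 0" --twist '[0, 0, 0]'

```text
t: 7.28
eef_pos: [0.5868, 0.207, 0.2322]
ee_rot: [-3.142, 0.0, 0.756]
force: [0.1, 0.1, -0.5]
width: 0.0002
gripper_force: 0.0
```

The fingers closed to 0, so they missed the bar. I look again.

Run:
```python
from h import *
s=arm.get_state();f=save('wrist','w2.png');t=save('top','t2.png');c=save('scene','s2.png')
P=lambda i,x,y,w,h:cv2.resize(cv2.imread('pics/'+i)[y:y+h,x:x+w],(400,300),interpolation=cv2.INTER_CUBIC)
cv2.imwrite('pics/c2.png',cv2.convertScaleAbs(np.vstack([np.hstack([P('w2.png',200,180,240,180),P('w2.png',0,0,640,480)]),np.hstack([P('t2.png',160,165,120,90),P('s2.png',360,150,160,120)])]),alpha=1.4))
p=s['eef_pos'];print(p,proj(t,p),proj(c,p),wproj(f,s,p))
```

```text
[0.58680674 0.20697732 0.23221356] [210.87040242 213.12200728] [431.08479316 203.98893736] [321.24263371 290.70035256]
```

View pics/c2.png

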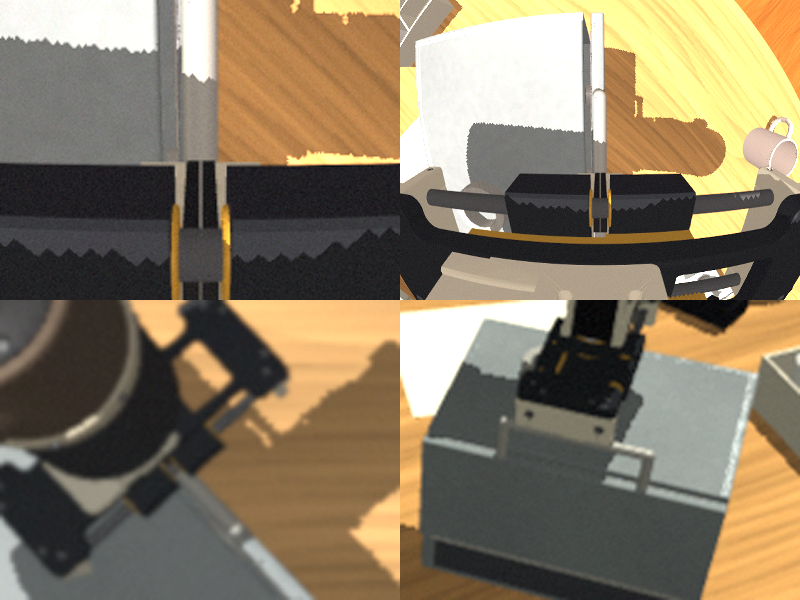

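The TCP projects onto the bar in all three views, yet the width reads 0, so I zoom in.

Run:
```python
from h import *
P=lambda i,x,y,w,h:cv2.resize(cv2.imread('pics/'+i)[y:y+h,x:x+w],(400,600),interpolation=cv2.INTER_CUBIC)
cv2.imwrite('pics/c3.png',cv2.convertScaleAbs(np.hstack([P('w2.png',290,210,60,90),P('s2.png',400,160,60,90)]),alpha=2.2,beta=15))
```

```text
(no output)
```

View pics/c3.png

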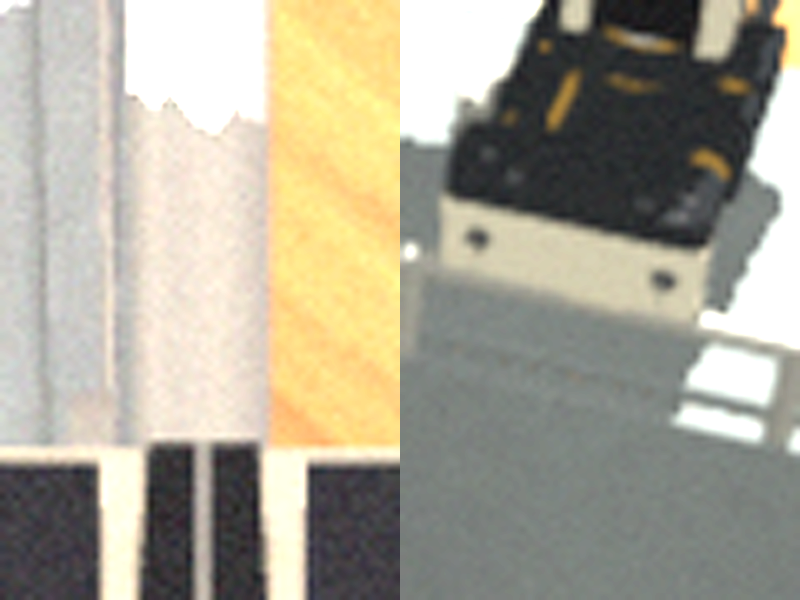

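Run:
```python
from h import *
s=arm.get_state();f=imaging.grab_frame('wrist')
p=np.array(s['eef_pos']);print(s)
R,_=wpose(s)
for dz in(0,.019):
  print('pad',dz,[wproj(f,s,p+R@[x,0,dz]).round(1).tolist() for x in(-.0095,.0095)])
for z in(.23,.22,.21,.2):
  # bar cross-section visible at ~row 250
  for x in(.02,.03):
    print('bar',z,x,[wproj(f,s,np.r_[(p+R@[x,y,0])[:2],z]).round(1).tolist() for y in(-.005,0,.005)])
```

```text
{'t': 7.425, 'q': array([ 6.52449645e-01,  2.65227566e-01, -9.23891730e-02, -2.80930043e-05,
       -1.21320278e+00,  1.67455514e+00]), 'qd': array([-4.44500037e-04,  3.98496008e-04,  8.97436109e-04, -4.42999806e-05,
       -1.69928311e-03,  8.18390187e-04]), 'joint_efforts': array([ 6.37226167e-04, -5.08623791e+01,  2.92731607e+01,  6.85115755e+00,
        7.36826495e-02,  2.58316879e-05]), 'eef_pos': array([0.58680963, 0.20700081, 0.23223791]), 'ee_rot': array([-3.14156408e+00,  2.03427237e-05,  7.56198624e-01]), 'force': array([-0.58211289, -0.43603568, -0.21220042]), 'moment': array([-0.05315332, -0.06836343, -0.04427754]), 'gripper_force': 0.0, 'width': 0.00038472966868214193}
pad 0 [[321.2, 308.0], [321.3, 272.7]]
pad 0.019 [[321.1, 291.8], [321.1, 259.0]]
bar 0.23 0.02 [[310.7, 250.3], [321.3, 250.3], [331.9, 250.3]]
bar 0.23 0.03 [[310.6, 229.9], [321.3, 229.9], [332.1, 230.0]]
bar 0.22 0.02 [[311.2, 243.9], [321.2, 243.9], [331.2, 243.9]]
bar 0.22 0.03 [[311.1, 224.5], [321.3, 224.5], [331.4, 224.5]]
bar 0.21 0.02 [[311.6, 238.0], [321.2, 238.0], [330.7, 238.0]]
bar 0.21 0.03 [[311.5, 219.5], [321.2, 219.5], [330.8, 219.5]]
bar 0.2 0.02 [[312.0, 232.8], [321.1, 232.8], [330.2, 232.8]]
bar 0.2 0.03 [[311.9, 215.1], [321.1, 215.1], [330.3, 215.1]]
```

By the wrist view the fingertips end near row 277. Tips 19 mm ahead of the TCP would show at row 259, so they stop just above the bar. I open, go down in small steps watching the force, and close again.

>>> play_rows --pt "0 0 0" --pt "0 0 0" --pt "0 0 0" --pt "0 0 0.2" --pt "0 0 0.2" --pt "0 0 0.2" --pt "0 0 0" --twist '[0, 0, 0, 0, 0, 0, 0]' --fingers 0.35

```text
t: 8.35
eef_pos: [0.5865, 0.2068, 0.2165]
ee_rot: [-3.141, 0.001, 0.756]
force: [-0.8, 0.7, -0.2]
width: 0.0308
gripper_force: 0.0
```

>>> play_rows --pt "0 0 0" --pt "0 0 0" --pt "0 0 0" --pt "0 0 0" --twist '[0, 0, 0, 0]' --fingers 0.05

```text
t: 8.85
eef_pos: [0.5869, 0.207, 0.2175]
ee_rot: [3.141, -0.0, 0.756]
force: [-0.2, 0.0, 0.8]
width: 0.0095
gripper_force: 12.0
```

It now holds the bar (9.5 mm, 12 N). The fingertips really are shorter than stated, so I re-seat about 10 mm deeper.

>>> play_rows --pt "0 0 0" --pt "0 0 0" --pt "0 0 0.2" --pt "0 0 0.2" --pt "0 0 0" --twist '[0, 0, 0, 0, 0]' --fingers 0.25

```text
t: 9.48
eef_pos: [0.5865, 0.2068, 0.2065]
ee_rot: [-3.141, 0.001, 0.756]
force: [0.2, -0.2, 0.4]
width: 0.0218
gripper_force: 0.0
```

>>> play_rows --pt "0 0 0" --pt "0 0 0" --pt "0 0 0" --twist '[0, 0, 0]' --fingers 0.05

```text
t: 9.85
eef_pos: [0.5869, 0.207, 0.2074]
ee_rot: [3.142, -0.0, 0.756]
force: [1.1, 0.7, 0.0]
width: 0.0092
gripper_force: 12.0
```

Run:
```python
from h import *
s=arm.get_state();print(s['eef_pos'],s['width'],s['gripper_force'])
# arc deltas in units (tool y out, tool z down)
th=np.r_[0,np.linspace(0.06,1.571,17)]
print(np.c_[th[1:],np.diff(.17*np.sin(th))/.025,-np.diff(.17*np.cos(th))/.025].round(2).tolist())
```

```text
[0.58690455 0.20704592 0.20736861] 0.009244405973646634 11.999339014291763
[[0.06, 0.41, 0.01], [0.15, 0.64, 0.07], [0.25, 0.63, 0.13], [0.34, 0.61, 0.19], [0.44, 0.59, 0.24], [0.53, 0.57, 0.3], [0.63, 0.54, 0.35], [0.72, 0.5, 0.4], [0.82, 0.46, 0.45], [0.91, 0.42, 0.49], [1.0, 0.37, 0.52], [1.1, 0.32, 0.56], [1.19, 0.26, 0.58], [1.29, 0.21, 0.61], [1.38, 0.15, 0.62], [1.48, 0.09, 0.64], [1.57, 0.03, 0.64]]
```

>>> play_rows --pt "0 0.41 0" --pt "0 0.64 0.07" --pt "0 0.63 0.13" --pt "0 0.61 0.19" --pt "0 0.59 0.24" --pt "0 0.57 0.3" --pt "0 0 0" --twist '[0, 0, 0, 0, 0, 0, 0]'

```text
t: 10.72
eef_pos: [0.6473, 0.1437, 0.1821]
ee_rot: [-3.141, -0.0, 0.755]
force: [2.4, 6.3, -8.6]
width: 0.0095
gripper_force: 12.0
```

>>> play_rows --pt "0 0.54 0.35" --pt "0 0.5 0.4" --pt "0 0.46 0.45" --pt "0 0.42 0.49" --pt "0 0.37 0.52" --pt "0 0.32 0.56" --pt "0 0.26 0.58" --pt "0 0.21 0.61" --twist '[0, 0, 0, 0, 0, 0, 0, 0]'

```text
t: 11.72
eef_pos: [0.6972, 0.0913, 0.0822]
ee_rot: [-3.136, -0.0, 0.756]
force: [-8.7, 23.8, -5.8]
width: 0.0096
gripper_force: 12.0
```

>>> play_rows --pt "0 0.15 0.62" --pt "0 0.09 0.64" --pt "0 0.03 0.64" --pt "0 0 0.1" --pt "0 0 0" --twist '[0, 0, 0, 0, 0]'

```text
t: 12.35
eef_pos: [0.7013, 0.0856, 0.0353]
ee_rot: [-3.138, 0.001, 0.757]
force: [-15.3, 18.7, 9.7]
width: 0.0151
gripper_force: 12.0
```

>>> play_rows --pt "0 0 0" --pt "0 0 0" --pt "0 0 -0.4" --pt "0 0 -1" --pt "0 0 -1" --pt "0 0 -1" --pt "0 0 -1" --pt "0 0 -1" --twist '[0, 0, 0, 0, 0, 0, 0, 0]' --fingers 0.28

```text
t: 13.35
eef_pos: [0.7039, 0.0821, 0.1717]
ee_rot: [3.141, -0.0, 0.755]
force: [0.4, -0.4, 0.3]
width: 0.0243
gripper_force: 0.0
```

>>> play_rows --pt "0 0 -1" --pt "0 0 -1" --pt "0 0 -1" --pt "0 0 -1" --pt "0 0 -1" --pt "0 0 0" --pt "0 0 0" --pt "0 0 0" --twist '[0, 0, 1, 1, 1, 1, 1, 1]' --fingers 0.6

```text
t: 14.35
eef_pos: [0.7038, 0.082, 0.2959]
ee_rot: [3.141, -0.001, -0.15]
force: [0.7, 0.2, 0.0]
width: 0.0529
gripper_force: 0.0
```

Run:
```python
from h import *
s=arm.get_state();f=save('wrist','w3.png');t=save('top','t3.png');c=save('scene','s3.png');print(s['eef_pos'],s['ee_rot'],s['q'],s['t'])
P=lambda i,x,y,w,h:cv2.resize(cv2.imread('pics/'+i)[y:y+h,x:x+w],(400,300),interpolation=cv2.INTER_CUBIC)
cv2.imwrite('pics/c4.png',cv2.convertScaleAbs(np.vstack([np.hstack([P('t3.png',0,0,640,480),P('w3.png',0,0,640,480)]),np.hstack([P('t3.png',160,120,160,120),P('s3.png',340,180,200,150)])]),alpha=1.4))
```

```text
[0.70376229 0.08197813 0.29593462] [ 3.14106710e+00 -9.63659043e-04 -1.49794480e-01] [ 3.90621959e-01  3.82340375e-01  2.16860040e-01  9.59655442e-04
 -1.40476013e+00  1.03022129e+00] 14.35
```

View pics/c4.png

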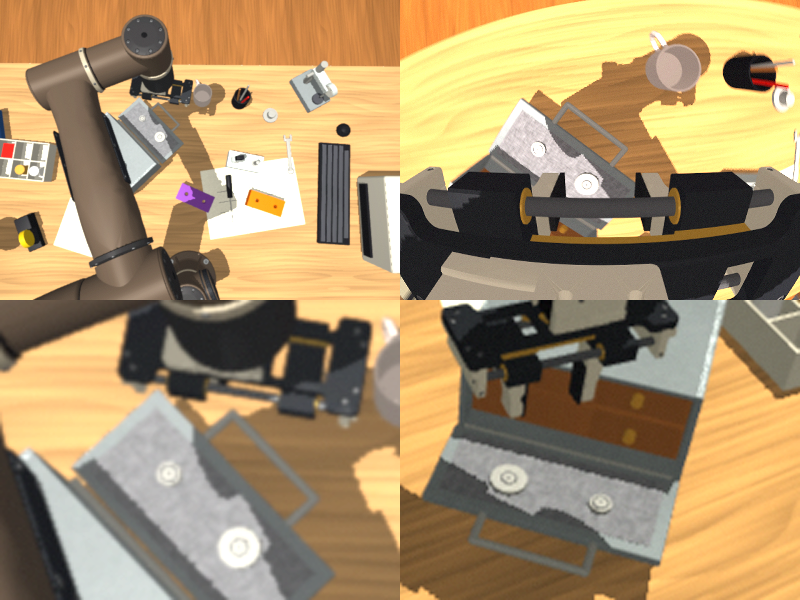

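The front is down. The large pad is at top about (255.6,219), scene (394.5,269) and wrist (299,294), with the small pad beside it. I refine the pad centres and triangulate them.

Run:
```python
from h import *
s=arm.get_state();F={k:imaging.grab_frame(k) for k in('top','scene','wrist')}
def blob(im,u,v,r,k):
    g=cv2.cvtColor(im,cv2.COLOR_RGB2GRAY);g=cv2.GaussianBlur(g,(0,0),.7)
    x,y=int(u),int(v);w=g[y-r:y+r+1,x-r:x+r+1];th,m=cv2.threshold(w,0,255,cv2.THRESH_OTSU)
    m=cv2.morphologyEx(m,cv2.MORPH_CLOSE,np.ones((5,5)));n,l,st,ce=cv2.connectedComponentsWithStats(m)
    i=1+np.argmin(np.hypot(*(ce[1:]-r).T));c,_=cv2.findContours((l==i).astype(np.uint8),0,1)
    h=cv2.convexHull(c[0]);e=cv2.fitEllipse(h);return e[0][0]+x-r,e[0][1]+y-r,e[1]
for n,p in(('big',{'top':(255.6,218.8,12),'scene':(394.5,269,13),'wrist':(299,294,24)}),('small',{'top':(227,189,8),'scene':(440,281,8),'wrist':(221,238,16)})):
    A=np.zeros((3,3));b=np.zeros(3);rays=[]
    for k,(u,v,r) in p.items():
        a=blob(F[k]['pixels'],u,v,r,k);print(n,k,np.round(a[:2],1),np.round(a[2],1))
        o,d=wray(F[k],s,*a[:2]) if k=='wrist' else ray(F[k],*a[:2]);d=d/np.linalg.norm(d)
        print('  z.072',(o+d*(.072-o[2])/d[2]).round(4));P=np.eye(3)-np.outer(d,d);A+=P;b+=P@o
        if k!='scene' or 1: rays.append((k,o,d))
    X=np.linalg.solve(A,b);print(n,X.round(4),[(k,round(np.linalg.norm(np.cross(X-o,d)),4)) for k,o,d in rays])
print(wproj(F['wrist'],s,[.6015,.1156,.072]))
```

```text
big top [254.8 218.6] [16.2 17. ]
  z.072 [0.5994 0.1238 0.072 ]
big scene [395.8 267.5] [27.4 37.4]
  z.072 [0.5965 0.1257 0.072 ]
big wrist [298.7 294.9] [34.  37.9]
  z.072 [0.5983 0.1227 0.072 ]
big [0.5993 0.1232 0.0753] [('top', np.float64(0.0005)), ('scene', np.float64(0.0007)), ('wrist', np.float64(0.001))]
small top [226.6 188.6] [9.  9.7]
  z.072 [0.6802 0.2    0.072 ]
small scene [441.2 280.3] [ 7.4 13.9]
  z.072 [0.6768 0.1997 0.072 ]
small wrist [220.9 238.8] [21.1 23.2]
  z.072 [0.6773 0.1985 0.072 ]
small [0.6788 0.1982 0.0753] [('top', np.float64(0.0014)), ('scene', np.float64(0.0005)), ('wrist', np.float64(0.001))]
[304.30899599 291.62463784]
```

>>> play_rows --pt "-0.5 0.96 0" --pt "-0.5 0.96 0" --pt "-0.5 0.96 0" --pt "-0.5 0.96 0" --pt "-0.5 0.96 0" --pt "-0.5 0.96 0" --pt "-0.5 0.96 0" --pt "-0.5 0.96 0" --twist '[0, 0, 0, 0, 0, 0, 0, 0]'

```text
t: 15.65
eef_pos: [0.5759, -0.0938, 0.2951]
ee_rot: [3.142, -0.0, -0.144]
force: [0.5, -0.3, -0.0]
width: 0.0525
gripper_force: 0.0
```

>>> play_rows --pt "-0.5 0.96 0" --pt "-0.5 0.96 0" --pt "-0.5 0.96 0" --pt "-0.5 0.96 0" --pt "-0.3 0.9 0" --pt "0 0 0" --pt "0 0 0" --pt "0 0 0" --twist '[0, 0, 0, 0, 0, 1, 1, 1]'

```text
t: 16.65
eef_pos: [0.5024, -0.2023, 0.295]
ee_rot: [3.142, 0.0, -0.599]
force: [-0.2, 0.0, 0.9]
width: 0.0524
gripper_force: 0.0
```

>>> play_rows --pt "0 0 0" --pt "0 0 0" --pt "0 0 0" --pt "0 0 0" --pt "0 0 0" --pt "0 0 0" --pt "0 0 0" --twist '[1, 1, 1, 1, 1, 0.9, 0]'

```text
t: 17.52
eef_pos: [0.5026, -0.202, 0.295]
ee_rot: [3.142, 0.0, -1.478]
force: [-0.8, -0.1, 1.1]
width: 0.0527
gripper_force: 0.0
```

Run:
```python
from h import *
s=arm.get_state();f=save('wrist','w4.png');t=save('top','t4.png');c=save('scene','s4.png');print(s['eef_pos'],s['ee_rot'],s['q'],s['t'])
P=lambda i,x,y,w,h,W=400:cv2.resize(cv2.imread('pics/'+i)[y:y+h,x:x+w],(W,300),interpolation=cv2.INTER_CUBIC)
cv2.imwrite('pics/c5.png',cv2.convertScaleAbs(np.vstack([np.hstack([P('w4.png',200,140,240,180),P('s4.png',190,240,100,75)]),np.hstack([P('t4.png',200,150,120,90),P('s4.png',340,180,200,150)])]),alpha=1.4))
print(wproj(f,s,[.5007,-.2022,.172]),[(round(d['confidence'],2),np.round(d['extent']).tolist()) for d in models.boxes_of('gauge','wrist')[:2]])
```

```text
[ 0.5025888  -0.20200228  0.29499224] [ 3.14156849e+00  2.26908773e-05 -1.47818986e+00] [-2.02337449e-02  9.68687636e-02 -1.59918543e-01 -2.04976190e-05
 -1.31403559e+00  1.12845421e-01] 17.525
[322.30498645 223.74266728] [(0.57, [87.0, 163.0, 122.0, 70.0]), (0.4, [317.0, 5.0, 145.0, 11.0])]
```

View pics/c5.png

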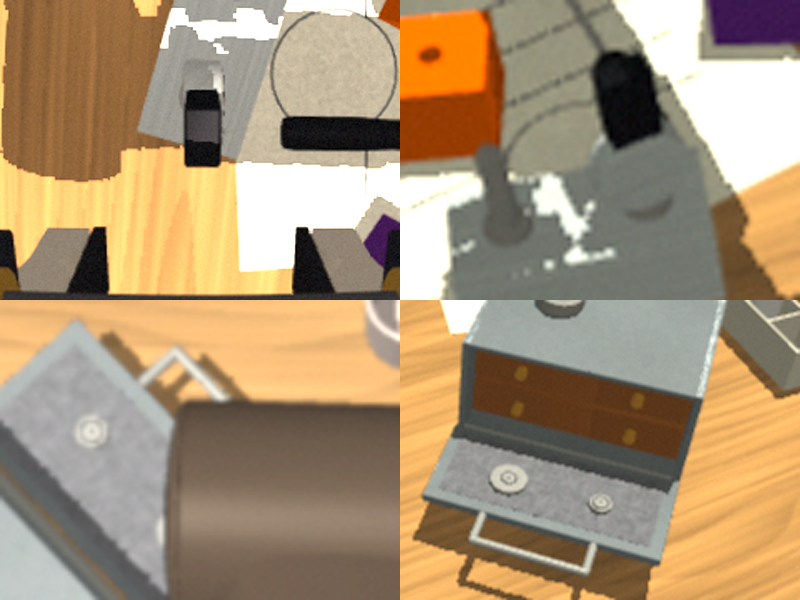

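Run:
```python
from h import *
s=arm.get_state();f=imaging.grab_frame('wrist');t=imaging.grab_frame('top');c=imaging.grab_frame('scene');R,p=wpose(s)
for d in(-.03,-.02,-.01,-.005,0,.01,.019):
    print(d,[wproj(f,s,p+R@[x,y,d]).round(1).tolist() for x in(-.0095,.0095) for y in(-.0263,.0263)])
print('grip',wz(f,s,321.8,221.6,.172), 'pad scene',atz(c,394.5,269,.072))
print([wz(f,s,200+u*.6,140+v*.6,.172).round(4).tolist() for u,v in((188,107),(220,107),(220,165),(188,165))])
g=cv2.cvtColor(f['pixels'],cv2.COLOR_RGB2GRAY)
print(g[270:290,255:272:2]);print(np.array(g[200,300:345]));print(np.array(g[230,300:345]))
```

```text
-0.03 [[258.0, 336.6], [381.7, 336.7], [254.8, 296.8], [385.0, 296.9]]
-0.02 [[261.3, 325.0], [378.5, 325.0], [258.6, 286.7], [381.3, 286.8]]
-0.01 [[264.3, 314.4], [375.5, 314.5], [261.9, 277.7], [377.9, 277.7]]
-0.005 [[265.7, 309.6], [374.1, 309.6], [263.5, 273.5], [376.4, 273.6]]
0 [[267.0, 304.9], [372.8, 305.0], [265.0, 269.5], [374.9, 269.6]]
0.01 [[269.5, 296.2], [370.3, 296.3], [267.7, 262.2], [372.1, 262.3]]
0.019 [[271.6, 289.1], [368.3, 289.1], [270.0, 256.2], [369.9, 256.3]]
grip [ 0.50161025 -0.20352906  0.172     ] pad scene [0.59932803 0.12047321 0.072     ]
[[0.51, -0.217, 0.172], [0.495, -0.2184, 0.172], [0.492, -0.1899, 0.172], [0.5075, -0.1884, 0.172]]
[[163 172 177 167 165 170 157 164 168]
 [167 174 176 165 163 172 158 164 170]
 [167 171 177 164 164 170 159 169 169]
 [163 172 177 164 163 166 161 166 169]
 [167 174 177 164 162 158 155 165 169]
 [163 158 165 153 154 159 160 167 170]
 [147  42  45  47  82 160 158 168 167]
 [118   4  18  15  81 162 158 169 173]
 [ 89  15  14  11  73 162 157 166 170]
 [ 43  19  11  15  80 163 163 169 171]
 [ 22  12  16  15  76 159 162 168 169]
 [ 16  11  18  14  58 161 164 171 170]
 [ 11  14  14  17  42 160 164 171 172]
 [  6  15  10  16  38 161 164 171 170]
 [ 19  14  14  14  40 160 162 173 169]
 [ 13  15  11  12  42 163 166 172 171]
 [ 13   9  13  13  35 162 168 173 169]
 [  6  12  12  16  15 161 163 174 167]
 [ 16   8   5  12  12 161 164 174 171]
 [ 13   9  13  10  12 161 161 174 170]]
[115 111 112 110 110 113 113 111  94  83  98  78  15   2  12  11  13  15
   6  11  14  13   7   9  17  11  11   8  10  11  12  20  59 110 108 105
 109 110 110 113 108 108 111 114 114]
[161 163 159 154 155 157 151 154 162 163 120  51   5   6  13   9  10  10
  11  11   9  14  18   8  19  14  13   8  13  13  13   9  42  89 111 111
 112 107 108 110 112 108 109 113 126]
```

The grip is at (.5016,-.2035,.172) and aligned with the pads. The fingertips show 8 mm behind the reported TCP (δ≈-.008), which agrees with the handle miss. So the real grasp point is at eef z + 27 mm, and I target eef z ≈ 0.124.

>>> play_rows --pt "0 0 1" --pt "0 0 1" --pt "0 0 1" --pt "0 0 1" --pt "0 0 1" --pt "0 0 1" --pt "0 0 0.84" --pt "0 0 0" --twist '[0, 0, 0, 0, 0, 0, 0, 0]'

```text
t: 18.88
eef_pos: [0.502, -0.2013, 0.1226]
ee_rot: [3.138, 0.001, -1.478]
force: [-0.1, -0.6, -0.2]
width: 0.0526
gripper_force: 0.0
```

>>> play_rows --pt "0 0 0" --pt "0 0 0" --pt "0 0 0" --pt "0 0 0" --pt "0 0 0" --twist '[0, 0, 0, 0, 0]' --fingers 0 --newtons 30

```text
t: 19.5
eef_pos: [0.5032, -0.2014, 0.1243]
ee_rot: [-3.141, -0.0, -1.479]
force: [0.7, 0.6, 1.8]
width: 0.0178
gripper_force: 30.0
```

>>> play_rows --pt "0 0 -0.4" --pt "0 0 -0.8" --pt "0 0 -0.9" --pt "0 0 -0.9" --pt "0 0 -0.9" --pt "0 0 -0.9" --pt "0 0 -0.9" --pt "0 0 -0.6" --twist '[0, 0, 0, 0, 0, 0, 0, 0]'

```text
t: 20.5
eef_pos: [0.5032, -0.2014, 0.2829]
ee_rot: [-3.141, -0.0, -1.479]
force: [0.0, -1.3, -2.4]
width: 0.0177
gripper_force: 30.0
```

>>> play_rows --pt "-0.4 -0.16 0" --pt "-0.8 -0.32 0" --pt "-0.8 -0.32 0" --pt "-0.8 -0.32 0" --pt "-0.8 -0.32 0" --pt "-0.8 -0.32 0" --pt "-0.8 -0.32 0" --pt "-0.8 -0.32 0" --twist '[0, 0, 0, 0, 0, 0, 0, 0]'

```text
t: 21.5
eef_pos: [0.5491, -0.0451, 0.2809]
ee_rot: [3.141, 0.0, -1.479]
force: [-0.1, 0.1, -1.8]
width: 0.0179
gripper_force: 30.0
```

>>> play_rows --pt "-0.8 -0.32 0" --pt "-0.8 -0.32 0" --pt "-0.8 -0.32 0" --pt "-0.8 -0.32 0" --pt "-0.8 -0.32 0" --pt "-0.8 -0.32 0" --pt "-0.8 -0.32 0" --pt "-0.4 -0.2 0" --twist '[0, 0, 0, 0, 0, 0, 0, 0]'

```text
t: 22.5
eef_pos: [0.5964, 0.1099, 0.2813]
ee_rot: [3.141, -0.0, -1.478]
force: [0.1, -0.9, -2.5]
width: 0.0178
gripper_force: 30.0
```

>>> play_rows --pt "-0.4 0 0" --pt "0 0 1" --pt "0 0 0.8" --pt "0 0 0" --twist '[0, 0, 0, 0]'

```text
t: 23.0
eef_pos: [0.594, 0.1179, 0.2351]
ee_rot: [3.138, -0.001, -1.479]
force: [0.8, 0.0, -1.5]
width: 0.0179
gripper_force: 30.0
```

Run:
```python
from h import *
s=arm.get_state();f=save('wrist','w5.png');t=save('top','t5.png');c=save('scene','s5.png');print(s['eef_pos'],s['ee_rot'],s['t'],s['width'],s['force'])
P=lambda i,x,y,w,h,W=400:cv2.resize(cv2.imread('pics/'+i)[y:y+h,x:x+w],(W,300),interpolation=cv2.INTER_CUBIC)
cv2.imwrite('pics/c6.png',cv2.convertScaleAbs(np.vstack([np.hstack([P('w5.png',200,140,240,180),P('s5.png',360,200,80,60)]),np.hstack([P('t5.png',200,180,80,60),P('s5.png',355,240,80,60)])]),alpha=1.4))
p=np.array(s['eef_pos']);p[2]-=.1123
print('tip',proj(c,p),proj(t,p),wproj(f,s,p),'spot',proj(c,[.599,.1225,.072]),proj(t,[.599,.1225,.072]),wproj(f,s,[.599,.1225,.072]))
```

```text
[0.59399302 0.11791088 0.23509821] [ 3.13849920e+00 -1.02565445e-03 -1.47927927e+00] 23.0 0.017871653644745022 [ 0.75093936  0.03999866 -1.49492353]
tip [394.00995518 253.05508453] [254.8996997  217.59904684] [319.48103302 227.41647292] spot [395.17296697 268.63027874] [255.31951467 218.75435175] [313.40958034 217.16951804]
```

View pics/c6.png

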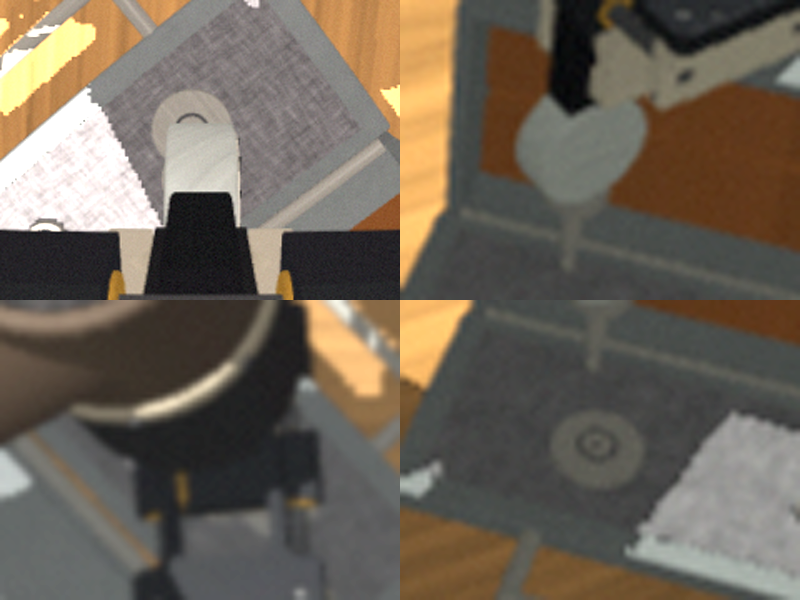

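The wrist view shows the pad centred at about (314.5,218.3). In the scene view the ring is at (394.4,269.4) and the tip at (393.7,254.2), hanging upright. I work out the offset.

Run:
```python
from h import *
s=arm.get_state();f=imaging.grab_frame('wrist');c=imaging.grab_frame('scene')
w=wz(f,s,314.5,218.3,.072);q=atz(c,394.4,269.4,.072);print('spot wrist',w,'scene',q)
p=np.array(s['eef_pos']);print(p,s['ee_rot'])
print('tip ray at z.123',atz(c,393.7,254.2-.5,p[2]-.1123))
for S in(w,q,(w+q)/2):
    d=S-p;y=s['ee_rot'][2];print(np.array([d[0]*np.cos(y)+d[1]*np.sin(y),d[0]*np.sin(y)-d[1]*np.cos(y)])/.025)
```

```text
spot wrist [0.60029774 0.12489106 0.072     ] scene [0.60032862 0.11961866 0.072     ]
[0.59565163 0.11842442 0.23774495] [-3.14003365e+00  1.31579443e-04 -1.47885181e+00]
tip ray at z.123 [0.597574   0.11478776 0.12544495]
[-0.24050985 -0.20880859]
[-0.03039144 -0.19067533]
[-0.13545065 -0.19974196]
```

>>> play_rows --pt "-0.22 -0.18 0" --pt "0 0 0.5" --pt "0 0 0.5" --pt "0 0 0.5" --pt "0 0 0.3" --pt "0 0 0" --pt "0 0 0" --twist '[0, 0, 0, 0, 0, 0, 0]'

```text
t: 24.12
eef_pos: [0.5994, 0.1244, 0.1919]
ee_rot: [-3.141, 0.0, -1.479]
force: [0.3, 0.4, -2.3]
width: 0.0176
gripper_force: 30.0
```

```bash
cat >> h.py <<'E'
def rd(n=10):
    a=[]
    for _ in range(n): a.append(arm.get_state());imaging.grab_frame('top')
    print(a[-1]['t'],np.mean([x['eef_pos'] for x in a],0).round(5),'F',np.mean([x['force'] for x in a],0).round(2),np.std([x['force'][2] for x in a]).round(2),'M',np.mean([x['moment'] for x in a],0).round(3),a[-1]['ee_rot'],a[-1]['width'])
E
python3 - <<'E'
from h import *
rd();c=imaging.grab_frame('scene');print(c['pixels'][255:275,394].tolist());save('scene','s6.png')
E
```

```text
24.575 [0.59926 0.12436 0.19189] F [ 0.   -0.22 -1.76] 0.39 M [ 0.09  -0.053  0.006] [-3.14136261e+00  7.76514719e-05 -1.47875392e+00] 0.017894304986458748
[[71, 71, 66], [65, 64, 58], [63, 62, 57], [58, 58, 54], [61, 61, 56], [62, 60, 56], [62, 63, 58], [63, 63, 58], [64, 64, 58], [67, 66, 60], [67, 66, 61], [69, 69, 63], [65, 66, 60], [56, 56, 53], [57, 57, 53], [66, 65, 60], [55, 53, 51], [58, 57, 53], [65, 65, 59], [68, 66, 62]]
```

>>> play_rows --pt "0 0 0.1" --pt "0 0 0.1" --pt "0 0 0" --twist '[0, 0, 0]'

```text
t: 25.1
eef_pos: [0.5989, 0.1242, 0.1861]
ee_rot: [3.141, -0.0, -1.479]
force: [0.1, -0.0, -3.5]
width: 0.0182
gripper_force: 30.0
```

```bash
python3 -c "
from h import *
rd()"
```

```text
25.55 [0.59907 0.1243  0.18648] F [ 0.14  0.05 -2.08] 0.67 M [ 0.085 -0.043  0.004] [-3.14153420e+00  4.40732454e-05 -1.47877315e+00] 0.018162156726344088
```

>>> play_rows --pt "0 0 0.1" --pt "0 0 0" --twist '[0, 0]'

```text
t: 25.85
eef_pos: [0.5992, 0.1243, 0.184]
ee_rot: [-3.141, 0.0, -1.479]
force: [0.4, -0.3, -1.0]
width: 0.0178
gripper_force: 30.0
```

```bash
python3 -c "
from h import *
rd()"
```

```text
26.3 [0.59916 0.12433 0.18408] F [ 0.17  0.07 -1.33] 0.56 M [ 0.148 -0.129  0.   ] [-3.14145109e+00  4.56619244e-05 -1.47880061e+00] 0.01815881891843996
```

Light contact at eef z ≈ .184, as predicted (.1843). I use the last picture to check that the tip is inside the ring.

Run:
```python
from h import *
s=arm.get_state();f=save('wrist','w7.png');c=save('scene','s7.png')
P=lambda i,x,y,w,h,W=400,H=600:cv2.resize(cv2.imread('pics/'+i)[y:y+h,x:x+w],(W,H),interpolation=cv2.INTER_CUBIC)
o=np.hstack([P('s7.png',374,235,40,45,533,600),P('w7.png',280,180,80,180,267,600)])
cv2.imwrite('pics/c7.png',cv2.convertScaleAbs(o,alpha=2))
```

```text
(no output)
```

View pics/c7.png

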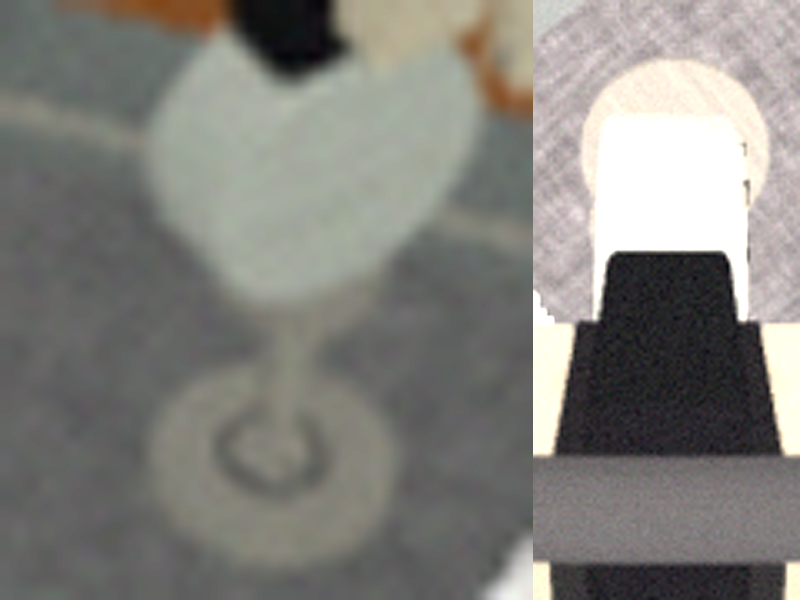

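The plunger ends inside the ring: ring centre at crop (272,452), plunger axis at crop x≈284, so it is about 1.5 mm off. I lift slightly, shift 1.5 mm, then press in.

>>> play_rows --pt "0 0 -0.2" --pt "0 0.06 0" --pt "0 0 0.1" --pt "0 0 0.1" --pt "0 0 0.08" --pt "0 0 0.08" --pt "0 0 0" --pt "0 0 0" --twist '[0, 0, 0, 0, 0, 0, 0, 0]'

```text
t: 27.45
eef_pos: [0.5976, 0.1241, 0.1802]
ee_rot: [-3.142, -0.0, -1.479]
force: [-2.0, -0.7, 1.0]
width: 0.0176
gripper_force: 30.0
```

```bash
python3 -c "
from h import *
rd(16)"
```

```text
28.2 [0.59757 0.12415 0.18006] F [-1.25 -0.11  0.69] 0.58 M [ 0.072  0.5   -0.005] [ 3.14157655e+00 -4.74000372e-08 -1.47878048e+00] 0.017951843281767275
```

The press is about right (2.45 N, roughly 3.6–4 mm), but some sideways load remains from the shift. I lift off, settle, and press straight down again.

>>> play_rows --pt "0 0 -0.2" --pt "0 0 -0.12" --pt "0 0 0" --pt "0 0 0" --pt "0 0 0.1" --pt "0 0 0.1" --pt "0 0 0.06" --pt "0 0 0.06" --twist '[0, 0, 0, 0, 0, 0, 0, 0]'

```text
t: 29.25
eef_pos: [0.5976, 0.1242, 0.1801]
ee_rot: [-3.141, -0.0, -1.479]
force: [-1.5, 0.6, 0.3]
width: 0.0174
gripper_force: 30.0
```

Run:
```python
from h import *
rd(20)
s=arm.get_state();f=imaging.grab_frame('wrist');c=save('scene','s8.png');a=cv2.cvtColor(c['pixels'],cv2.COLOR_RGB2GRAY)
print(a[258:279,384:406])
```

```text
30.2 [0.59762 0.12417 0.18008] F [-0.83  0.21  0.63] 0.35 M [ 0.092  0.246 -0.   ] [-3.14149130e+00 -3.10829237e-06 -1.47877238e+00] 0.017672958109690756
[[47 48 51 49 49 51 54 62 69 70 71 70 70 68 66 65 63 59 52 54 54 52]
 [48 50 51 50 50 48 49 55 61 63 64 65 64 65 66 66 60 53 52 53 52 54]
 [50 52 52 50 49 50 49 51 52 59 65 65 67 62 63 58 53 51 50 51 50 51]
 [49 51 51 48 51 49 47 48 50 55 65 67 64 57 54 50 50 49 49 50 51 50]
 [52 51 51 50 49 53 54 57 58 61 65 68 64 59 52 52 51 51 51 52 51 49]
 [52 51 49 51 57 61 63 65 65 62 66 66 64 65 61 57 53 51 53 51 49 51]
 [51 50 53 59 65 63 65 66 64 62 66 67 63 65 67 63 58 54 51 49 48 48]
 [51 50 59 66 65 65 65 66 57 60 66 68 65 66 67 65 64 63 53 49 47 47]
 [48 53 64 67 65 65 62 57 56 60 67 63 58 59 64 65 62 66 58 50 47 46]
 [46 56 65 64 66 66 53 52 60 65 67 63 56 52 60 64 65 66 65 56 48 49]
 [46 60 66 66 64 66 50 57 63 66 67 64 65 55 54 63 67 66 66 60 52 49]
 [48 60 66 64 68 66 55 52 61 66 68 67 65 51 52 63 66 67 67 61 52 49]
 [52 58 65 64 64 66 59 48 52 58 63 63 59 47 58 64 66 67 66 59 49 47]
 [53 58 62 64 65 66 66 57 52 49 54 52 56 54 61 64 65 67 65 56 49 49]
 [52 55 59 65 64 65 65 65 64 57 57 58 65 65 65 66 67 67 66 54 48 49]
 [52 53 56 62 65 65 65 65 67 66 67 66 67 65 65 65 67 66 60 51 50 52]
 [51 51 51 57 65 65 66 65 66 67 65 65 65 65 66 65 65 62 53 49 51 53]
 [50 50 50 52 54 58 64 63 66 66 66 64 64 63 65 64 62 55 48 46 48 51]
 [51 51 50 46 47 52 56 61 64 67 66 65 63 63 61 58 51 50 47 45 47 47]
 [48 50 50 50 48 48 52 55 56 58 57 55 56 54 53 48 45 44 45 46 43 44]
 [50 50 48 48 50 48 51 51 51 49 48 48 50 48 48 47 45 45 47 49 48 47]]
```

```bash
python3 -c "
from station import arm
print(arm.job_done())"
```

```text
the job is handed in; nothing more can be done
None
```

I handed the job in at about 30 s of the 51 s allowed: the front is fully down, and the arm is still holding the gauge upright with its tip inside the large pad's ring, plunger in by an estimated 3.5–4.2 mm (from push force and tool height).

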